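Hold the pedal bin open

TASK

Someone clearing the counter has both hands full: open the small steel pedal bin for them. With the fingertips press its pedal slowly all the way down, so that the lid swings up fully without being flung open, and keep it down: the program finishes while still holding the pedal. Leave the lid itself untouched, do not shove, tip or lift the bin, and leave the groceries around it where they are.

Things in the scene. Friction and masses are not known exactly. Their poses are not given: they have to be found in the camera images.
- bin: Round 3-litre kitchen pedal bin of brushed steel, loose on the counter, 1.3 to 2 kg in all. Origin at the centre of its underside, on the counter; z up; its x axis points from the pedal side to the back (hinge side). Steel shell 166 mm in diameter, black base ring 174 mm in diameter and 18 mm high, 257 mm tall with the lid shut. The pedal sticks out at the foot of the shell towards -x of the bin. It slides if pushed sideways with more than some 8 N.
- pedal_top (a point): Point on the tread (upper face) of the pedal, midway across it, 132 mm out from the bin's centre line and 32 mm above the counter at rest. The black tread is a flat plate 64 mm wide (along y of the bin), 8 mm thick, that reaches from 96 to 152 mm out from the bin's centre line, so this point lies 49 mm in front of the shell and 20 mm from the tread's outer edge. z of its frame is normal to the tread (up), x points to the bin.
- pedal (a joint): Angle of the rocker whose front end is the pedal, rad: 0 at rest, 0.16 fully down. It pivots under the middle of the bin, 22 mm above the counter; at the point pedal_top the travel is about 21 mm, almost straight down, and then the tread rests on the counter. It takes about 6 to 7 N there to start and 3 to 4 N to hold down, more if pressed fast; it comes up again, and the lid shuts, when let go.
- lid (a joint): Angle of the lid, rad: 0 shut, about 1.25 fully open. The rear end of the rocker lifts it through a push rod, 7.8 times the pedal's angle (about 60 rad per metre of pedal travel). Pressed over about a second it rises calmly; a jab that takes the pedal down in a tenth of a second (150 mm/s or more) flings it open.
- lid_front (a point): Front edge of the round domed lid (173 mm in diameter), above the pedal side: 242 mm above the counter and 86 mm in front of the bin's centre line when shut; it rises and swings back over the hinge side as the lid opens.
- soup_can: Food can, 68 mm in diameter, 102 mm high, standing near the bin; leave alone. Origin at the centre of its underside.
- sauce_bottle: Brown sauce bottle, 58 mm in diameter, 190 mm high, standing near the bin; leave alone. Origin at the centre of its underside.
- jar: Glass jar with a metal lid, 76 mm in diameter, 115 mm high, standing near the bin; leave alone. Origin at the centre of its underside.
- fish_tin: Flat fish tin 60 x 104 mm, 25 mm high, lying on the counter to one side of the pedal, at least 80 mm from the middle of the tread (the other groceries stand 115 mm or more from it); leave alone. Origin at the centre of its underside, long side along its y.

How it is judged:
On the way, in this order (a step that is already met when the one before it is completed fails the run):
1. the fingers press the pedal and the lid starts to rise (value of joint lid above 0.3 rad and contact force between the fingers and pedal above 0.5 N), for 0.02 s.
2. the lid stands fully open, the pedal held down by the fingers (value of joint lid above 1.05 rad and contact force between the fingers and pedal above 1 N), for 0.3 s.
At the end, for the whole second after the job is handed in: The lid is open by more than 1.05 rad (60 degrees) and kept so by the fingers, which press the pedal with more than 1 N; the bin stands upright (within 0.05 rad), at rest, within 20 mm of where it stood; the can, bottle, jar and tin are within 15 mm of where they were (all of step 2 and angle between bin's own z axis and vertical below 0.05 rad and distance of bin from where it was at the start of the episode below 0.02 m and linear speed of bin below 0.02 m/s and distance of each of soup_can, sauce_bottle, jar, fish_tin from where it was at the start of the episode below 0.015 m); the arm keeps its last pose, push and grip.
It fails at once if the lid is touched by the robot (contact force between any of the fingers, the arm and lid above 0.5 N).
It fails at once if the lid is flung open (faster than 10 rad/s) (velocity of joint lid above 10 rad/s).
It fails at once if the bin is tipped by more than 0.12 rad, lifted by more than 12 mm or shoved by more than 30 mm (angle between bin's own z axis and vertical above 0.12 rad or distance of bin from where it was at the start of the episode above 0.03 m or height (world z) of bin above 0.012 m).
It fails at once if a grocery item is moved, lifted or knocked over (distance of any of soup_can, sauce_bottle, jar, fish_tin from where it was at the start of the episode above 0.02 m or angle between any of soup_can, sauce_bottle, jar's own z axis and vertical above 0.3 rad).
It also fails if it takes over 32 s, if anything falls off the work surface, if the arm or the gripper's body presses on something with over 40 N, if the wrist force passes 120 N, or if a joint passes its speed limit or range.

ROBOT

A 6-joint arm with a two-finger parallel gripper is mounted at the origin on the work surface. World frame = base frame: x ahead of the robot, y to its left, z up, the work surface at z = 0. Lengths are in m, angles in rad, forces in N, time in s.
With the tool pointing down it reaches from about 0.375 to 0.9 m from the base axis. Payload 3.1 kg.
Tool frame: the origin (TCP) lies between the finger pads; the fingertips stand 8 mm ahead of it and the grasp point (between the pads) lies 11 mm behind it; z points along the fingers, y is the line along which they close (so a half turn about z gives the same grasp; the last joint's range is limited). The gripper opens to 87 mm and grips with 3 to 60 N. Pads are 19 mm wide; open, the fingers measure 117 mm over their backs; the gripper's body (75 mm by 190 mm) begins 51 mm behind the grasp point.
Start: joints at [1.143, 0.527, 1.433, -0, 1.181, -0.178], TCP at [0.154, 0.606, 0.231] pointing down, gripper open.
Joint ranges: [-3.08, 3.08], [-0.75, 2.2], [0.22, 2.44], [-1.43, 4.57], [0, 2.65], [-2.85, 2.85]. Speed limits (rad/s): [2.79, 2.79, 3.14, 3.14, 3.14, 3.14].

INTERFACE

Orientations are given as a unit quaternion [x, y, z, w].
In Python, from rig import robot, vision, job gives the robot as it stands.
- The arm moves only by the shell command python3 -m handwheel 'ROWS' [OPENING] [FORCE]. ROWS is JSON, a list of rows, each a list of 4 numbers: the shift along the tool's x, y, z as a fraction of full scale, then the turn about the tool's z as a fraction of full scale. A call has 1 to 20 rows; each row is the pose to reach, as a shift and turn from the pose commanded when the call began, along the tool's axes at that moment, turning the shorter way round; what a row does not reach only later rows make up. Full scale, the value 1, is 300 mm for a shift and 2 pi rad for a turn. A row lasts 1/12 s, in which the tool goes at most 41.7 mm and 7.16 degrees, less where a joint would pass 70% of its speed; a pose out of reach is approached as far as the arm can. A call with a number of a shift or a turn outside -1 to 1 is refused whole. A call with a gripper value outside its range is refused whole. OPENING is the opening in per cent of the stroke, from 0 (shut) to 100 (fully open), set as the call begins (- or left out, the last holds). The fingers move at their own pace and stop on an object; FORCE is the grip in N (left out, the last holds). Time passes only in rows, so rows that repeat a pose let the fingers close. It gives the time, the measured TCP pose, the force, the opening and the grip force at its end, in the units of the state.
- robot.get_obs(): the state, without advancing time (a new reading comes with each control period).
- vision.camera(name): name is "scene" or "top" or "wrist"; returns a dict with "frame" (384x512x3 uint8, red, green, blue), "K" (3x3 intrinsics, pixels), "cam_to_world" (4x4, takes a point from camera to world coordinates); the wrist camera has in their place "hand_eye" (4x4, takes a point from camera to tool coordinates, whose origin is the TCP and whose axes are the flange's). Camera axes: x right, y down, z forward; pixel columns grow to the right and rows downward; lengths in m; the calibration is good to about 2 mm. A picture is of the moment at which its call begins: read the wrist's pose just before it. There is no depth.
- job.hand_in(): hands the job in; it is judged then, once.
Trained networks look in the newest picture that a camera, given by its name, has taken for a name from the list of things; names that differ only in an ending like _2 or _b are one class to them, and where a whole thing is asked for, a point or a joint stands for the part that bears it (a point fixed in the world has none). Each returns a list of dicts, best first, with "conf" (0 to 1); they miss things now and then, are a little off and sometimes report something else, mostly with a low value. They report only what shows in the picture. A call takes as long as a camera call.
- vision.look_for(camera, label): "point" ([row, column] in pixels, amid what is visible of it).
- vision.outline_of(camera, label): "mask" (384x512 bool, what is visible of it) and "point" ([row, column] in pixels, amid what is visible of it).
The state is a dict: "time": time; "q": joint angles; "joint_velocities": joint speeds; "joint_torque": joint torques, N m; "position": TCP position; "tool_rot": TCP orientation; "ft_force": force on the tool from outside, world axes, zero at the start; "moment": the same for the moment, N m; "grip_width": finger opening in m; "grip_force": force on a finger pad.
Only numpy, scipy, OpenCV 4.12 (cv2) and the standard library are available. Lean on these libraries where they do the work, as an engineer would, in place of code of your own. Each camera call takes 0.05 s, during which the arm holds its last target. There are 200 camera calls.

## Working session

There is one attempt and no reset: what is moved stays moved. The work goes in short steps, Python scripts to look and compute and a shell command to move; the robot and the scene stay as the last step left them, time stands still between calls to the robot, and variables do not carry over. Pictures are saved under pics/ and viewed, at most 10 in all, crops included, and the job is handed in when it is done.

```bash
mkdir -p pics; cat > h.py <<'E'
import numpy as np, cv2
from rig import robot, vision, job
def ray(c,rc):
    T=np.array(c["cam_to_world"]);d=np.linalg.inv(np.array(c["K"]))@[rc[1],rc[0],1]
    return T[:3,3],T[:3,:3]@d
def onz(c,rc,z):
    o,d=ray(c,rc);return o+d*(z-o[2])/d[2]
def proj(c,p):
    T=np.linalg.inv(np.array(c["cam_to_world"]));q=np.array(c["K"])@(T[:3,:3]@p+T[:3,3]);return q[1]/q[2],q[0]/q[2]
E
python3 - <<'E'
from h import *
o=robot.get_obs();print(o["time"],o["position"],o["tool_rot"],o["grip_width"],o["ft_force"])
z=dict(bin=.12,pedal_top=.032,pedal=.028,lid=.245,lid_front=.242,soup_can=.05,sauce_bottle=.1,jar=.06,fish_tin=.02)
ims=[]
for n in("scene","top"):
    c=vision.camera(n);ims.append(c["frame"])
    cv2.imwrite(f"pics/{n}0.png",c["frame"][:,:,::-1])
    for l in z:
        for r in vision.look_for(n,l)[:2]:
            print(n,l,round(r["conf"],2),np.round(r["point"],1),np.round(onz(c,r["point"],z[l]),3))
E
```

```text
0.0 [0.15356011 0.605084   0.22958379] [ 1.24067680e-01  9.92273161e-01 -1.04158554e-03 -3.17620833e-04] 0.08714879422448907 [ 0.63000609 -0.07381152 -0.85675008]
scene bin 0.64 [175.  224.1] [ 0.587 -0.11   0.12 ]
scene pedal_top 0.43 [179. 254.] [ 0.462 -0.121  0.032]
scene pedal 0.41 [178.8 252.5] [ 0.462 -0.129  0.028]
scene lid 0.92 [147.3 220.7] [ 0.607 -0.089  0.245]
scene lid_front 0.68 [144.2 219.3] [ 0.599 -0.108  0.242]
scene lid_front 0.4 [178.2 253.4] [0.618 0.073 0.242]
scene soup_can 0.64 [172.6 179.8] [ 0.645 -0.282  0.05 ]
scene sauce_bottle 0.74 [215.9 260.3] [0.601 0.081 0.1  ]
scene jar 0.79 [198.9 294.1] [0.447 0.056 0.06 ]
top bin 0.83 [181.1 316.6] [ 0.605 -0.1    0.12 ]
top pedal_top 0.74 [230.2 323.1] [ 0.479 -0.13   0.032]
top pedal_top 0.37 [189.9 254.7] [0.593 0.071 0.032]
top pedal 0.69 [223.6 385.2] [ 0.503 -0.31   0.028]
top pedal 0.6 [227.5 323.5] [ 0.488 -0.131  0.028]
top lid 0.63 [173.6 320.6] [ 0.599 -0.096  0.245]
top lid_front 0.81 [174.  322.5] [ 0.599 -0.101  0.242]
top soup_can 0.93 [174.7 379.5] [ 0.643 -0.292  0.05 ]
top soup_can 0.64 [189.2 253.7] [0.592 0.073 0.05 ]
top sauce_bottle 0.91 [191.9 254.5] [0.575 0.07  0.1  ]
top jar 0.73 [175.2 375.6] [ 0.639 -0.278  0.06 ]
top jar 0.69 [233.9 259. ] [0.462 0.055 0.06 ]
top fish_tin 0.9 [222.3 385.7] [ 0.508 -0.314  0.02 ]
```

```bash
python3 - <<'E'
import cv2
a=cv2.imread("pics/top0.png")[120:300,220:430];cv2.imwrite("pics/t1.png",cv2.resize(a,None,fx=3.3,fy=3.3,interpolation=2))
a=cv2.imread("pics/scene0.png");cv2.imwrite("pics/s1.png",cv2.resize(a[110:270,140:350],None,fx=3.5,fy=3.5,interpolation=2))
E
```

```text
(no output)
```

View pics/t1.png

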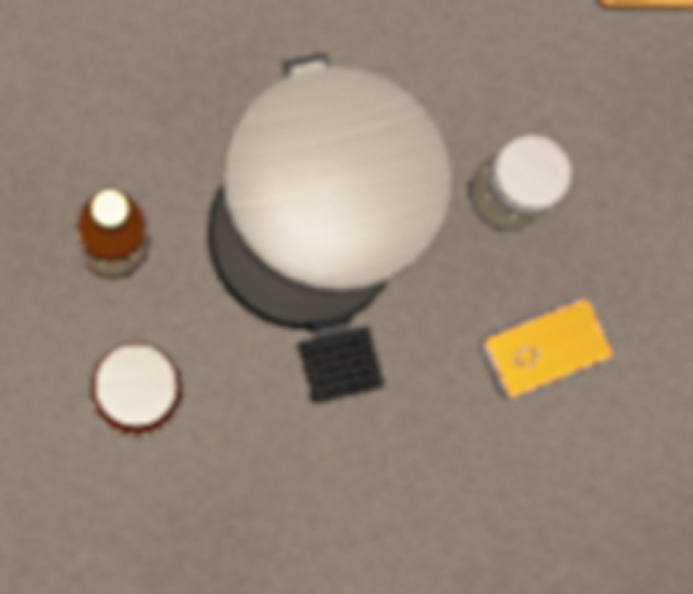

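View pics/s1.png

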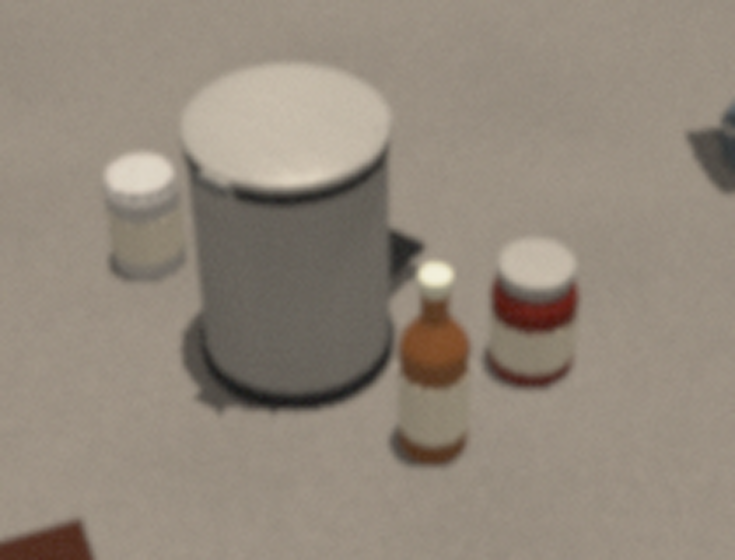

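```bash
cat > m.py <<'E'
from h import *
c=vision.camera("top")
P=lambda x,y,z:onz(c,(120+y/3.3,220+x/3.3),z)
k=[P(x,y,.032) for x,y in((300,340),(370,328),(383,387),(313,403))]
print(np.round(k,3),[round(np.linalg.norm(k[i]-k[(i+1)%4]),3) for i in range(4)])
L=P(338,178,.24);print("lid ctr",L)
m=vision.outline_of("top","lid")[0]["mask"];r,cc=np.nonzero(m);print("lid mask",onz(c,(r.mean(),cc.mean()),.245),(r.min(),r.max(),cc.min(),cc.max()))
g=vision.outline_of("top","pedal_top")
for d in g[:3]:
    r,cc=np.nonzero(d["mask"]);print(d["conf"],d["point"],len(r));rc=cv2.minAreaRect(np.c_[cc,r].astype(np.float32));print(rc,onz(c,(rc[0][1],rc[0][0]),.032))
t=np.mean(k,0);u=((k[0]+k[1])-(k[2]+k[3]))[:2];u/=np.linalg.norm(u)
print("tread ctr",t,"axis",u,np.degrees(np.arctan2(u[1],u[0])),"dist to lid ctr",L[:2]-t[:2],np.linalg.norm(L[:2]-t[:2]),np.degrees(np.arctan2(*(L[:2]-t[:2])[::-1])))
E
python3 m.py
```

```text
[[ 0.499 -0.095  0.032]
 [ 0.511 -0.156  0.032]
 [ 0.46  -0.167  0.032]
 [ 0.444 -0.106  0.032]] [np.float64(0.063), np.float64(0.053), np.float64(0.063), np.float64(0.056)]
lid ctr [ 0.59920248 -0.10074919  0.24      ]
lid mask [ 0.59893006 -0.09929943  0.245     ] (np.int64(139), np.int64(207), np.int64(288), np.int64(356))
0.58 [229.8, 322.9] 426
((323.176513671875, 228.70590209960938), (21.3431339263916, 21.828205108642578), 75.96376037597656) [ 0.48360919 -0.13001622  0.032     ]
tread ctr [ 0.47866796 -0.13090005  0.032     ] axis [0.97817192 0.20779722] 11.993295125168395 dist to lid ctr [0.12053452 0.03015087] 0.12424831994916488 14.043954650984402
```

```bash
python3 -m handwheel '[[-0.96,-0.735,-0.1,0.25],[-0.96,-0.735,-0.1,0.25],[-0.96,-0.735,-0.1,0.25],[-0.96,-0.735,-0.1,0.25],[-0.96,-0.735,-0.1,0.25],[-0.96,-0.735,-0.1,0.25],[-0.96,-0.735,-0.1,0.25],[-0.96,-0.735,-0.1,0.25],[-0.96,-0.735,-0.1,0.25],[-0.96,-0.735,-0.1,0.25],[-0.96,-0.735,-0.1,0.25],[-0.96,-0.735,-0.1,0.25],[-0.96,-0.735,-0.1,0.25],[-0.96,-0.735,-0.1,0.25]]' 0 20
cat > go.py <<'E'
import sys
from h import *
from scipy.spatial.transform import Rotation as R
o=robot.get_obs();M=R.from_quat(o["tool_rot"])
x,y,z,yaw=map(float,sys.argv[1:5])
Rm=M.as_matrix();cur=np.degrees(np.arctan2(Rm[1,0],Rm[0,0]))
d=M.inv().apply(np.array([x,y,z])-o["position"])
print("t",o["time"],"pos",o["position"],"yaw",cur,"q",np.round(o["q"],2),"tilt",Rm[:,2],"ft",o["ft_force"])
print("rows",np.round(d/.3,4),"turn",(cur-yaw+180)%360/360-.5)
E
python3 go.py .465 -.1327 .26 13.5
python3 -c "
from h import *
print(np.round(vision.camera('wrist')['hand_eye'],3))"
```

```text
time: 2.32
position: [0.3789, 0.321, 0.2607]
tool_rot: [0.79, 0.613, 0.0, 0.0]
ft_force: [-0.9, -0.4, 0.5]
grip_width: 0.0037
grip_force: 0.0
t 2.3167 pos [0.37891115 0.32096467 0.26070312] yaw 75.65107694323838 q [0.48 0.32 1.71 0.   1.11 0.73] tilt [ 3.21809255e-04  2.18159402e-04 -9.99999924e-01] ft [-0.94137418 -0.40749953  0.53416383]
rows [-1.3939  0.6528  0.0021] turn 0.1726418803978843
[[ 0.002 -0.964 -0.267  0.072]
 [ 1.     0.001  0.001  0.   ]
 [-0.001 -0.267  0.964 -0.154]
 [ 0.     0.     0.     1.   ]]
```

```bash
python3 -m handwheel '[[-0.7,0.2,0,-0.2],[-0.7,0.2,0,-0.2],[-0.7,0.2,0,-0.2],[-0.7,0.2,0,-0.2],[-0.7,0.2,0,-0.2],[-0.7,0.2,0,-0.2],[-0.7,0.2,0,-0.2],[-0.7,0.2,0,-0.2],[-0.7,0.2,0,-0.2],[-0.7,0.2,0,-0.2],[-0.7,0.2,0,-0.2],[-0.7,0.2,0,-0.2]]' >/dev/null
python3 go.py .450 -.135 .26 193.5
```

```text
t 3.3667 pos [0.38517064 0.10280415 0.26067537] yaw 147.9893447019369 q [-0.02  0.17  1.92 -0.    1.04 -1.03] tilt [ 3.49999558e-04 -4.70533887e-05 -9.99999938e-01] ft [ 0.13811721 -0.16164417  0.14884562]
rows [-0.6034 -0.5576  0.0024] turn -0.1264184869390642
```

```bash
python3 -m handwheel '[[-0.603,-0.558,0,-0.1264],[-0.603,-0.558,0,-0.1264],[-0.603,-0.558,0,-0.1264],[-0.603,-0.558,0,-0.1264],[-0.603,-0.558,0,-0.1264],[-0.603,-0.558,0,-0.1264],[-0.603,-0.558,0,-0.1264],[-0.603,-0.558,0,-0.1264],[-0.603,-0.558,0,-0.1264],[-0.603,-0.558,0,-0.1264]]' >/dev/null
python3 go.py .465 -.1327 .060 193.5
python3 - <<'E'
from h import *
from scipy.spatial.transform import Rotation as R
o=robot.get_obs();c=vision.camera("wrist")
T=np.eye(4);T[:3,:3]=R.from_quat(o["tool_rot"]).as_matrix();T[:3,3]=o["position"];c["cam_to_world"]=T@np.array(c["hand_eye"])
im=c["frame"][:,:,::-1].copy()
ctr=np.array([.599,-.1005]);u=np.array([np.cos(np.radians(13.5)),np.sin(np.radians(13.5))]);v=np.array([-u[1],u[0]])
for d,w in((96,-32),(96,32),(152,32),(152,-32),(138,0)):
    p=ctr-u*d/1e3+v*w/1e3;r,q=proj(c,np.array([*p,.032]));cv2.circle(im,(int(q),int(r)),2,(0,0,255),-1)
cv2.imwrite("pics/w1.png",im)
E
```

```text
t 4.2 pos [ 0.44833415 -0.13501657  0.26025352] yaw -166.9037801390675 q [-0.53  0.28  1.77  0.    1.09 -2.33] tilt [-0.0010494   0.00102784 -0.99999892] ft [ 0.06074149 -0.23651739  0.21395049]
rows [-0.0564 -0.0059  0.6675] turn -0.0011216114974098024
```

View pics/w1.png

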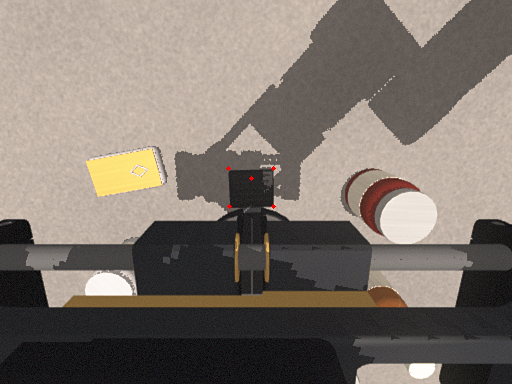

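```bash
python3 -m handwheel '[[-0.058,-0.006,0,-0.001],[-0.058,-0.006,0.1,-0.001],[-0.058,-0.006,0.2,-0.001],[-0.058,-0.006,0.3,-0.001],[-0.058,-0.006,0.4,-0.001],[-0.058,-0.006,0.5,-0.001],[-0.058,-0.006,0.6,-0.001],[-0.058,-0.006,0.65,-0.001],[-0.058,-0.006,0.67,-0.001],[-0.058,-0.006,0.67,-0.001],[-0.058,-0.006,0.67,-0.001]]' >/dev/null
python3 go.py .4658 -.1325 .045 193.5
```

```text
t 5.1667 pos [ 0.46645208 -0.13250515  0.06007414] yaw -166.35008976174814 q [-0.51  0.64  1.92  0.    0.59 -2.32] tilt [ 4.49126847e-04 -2.21306560e-04 -9.99999875e-01] ft [-0.03081029  0.55589568  0.01412124]
rows [0.0021 0.0005 0.0502] turn 0.0004164173284775252
```

```bash
python3 -m handwheel '[[0.001,0,0.02,0],[0.001,0,0.04,0],[0.001,0,0.053,0],[0.001,0,0.06,0],[0.001,0,0.066,0],[0.001,0,0.072,0],[0.001,0,0.078,0],[0.001,0,0.084,0],[0.001,0,0.09,0],[0.001,0,0.096,0],[0.001,0,0.096,0]]'
python3 go.py .4658 -.1325 .019 193.5
```

```text
time: 6.08
position: [0.4655, -0.1333, 0.0312]
tool_rot: [-0.118, 0.993, -0.0, -0.0]
ft_force: [-2.2, -0.9, 7.6]
grip_width: 0.0004
grip_force: 3.3
t 6.0833 pos [ 0.46554387 -0.13327126  0.03116789] yaw -166.3909703380997 q [-0.51  0.7   1.93 -0.    0.52 -2.32] tilt [-2.67674760e-04 -1.34812626e-04 -9.99999955e-01] ft [-2.15522235 -0.932613    7.63304387]
rows [-0.0014  0.0023  0.0406] turn 0.0003028601719452517
```

Pressing at 7.6 N as expected; continue slowly.

```bash
python3 -m handwheel '[[0,0,0.006,0],[0,0,0.012,0],[0,0,0.018,0],[0,0,0.024,0],[0,0,0.029,0],[0,0,0.033,0],[0,0,0.036,0],[0,0,0.038,0],[0,0,0.038,0]]'
python3 - <<'E'
from h import *
c=vision.camera("scene");cv2.imwrite("pics/s2.png",cv2.resize(c["frame"][60:270,130:350,::-1],None,fx=2.8,fy=2.8))
E
```

```text
time: 6.83
position: [0.4659, -0.1332, 0.0196]
tool_rot: [-0.118, 0.993, -0.0, 0.0]
ft_force: [-1.2, 0.1, 5.1]
grip_width: 0.0006
grip_force: 2.6
```

View pics/s2.png

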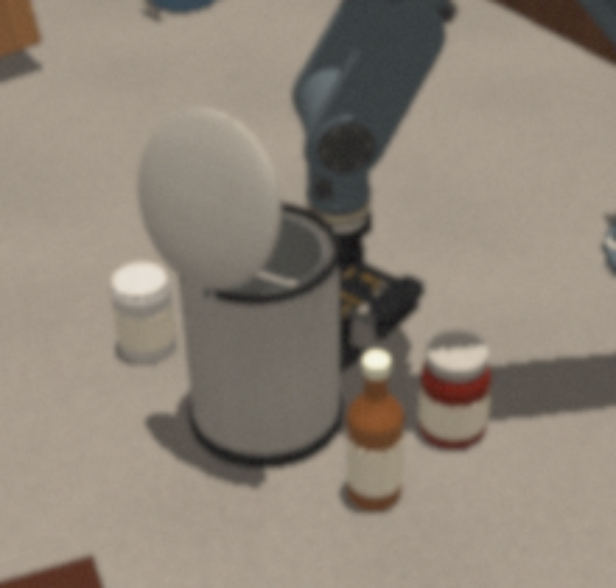

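The lid (crop around 208,200) stands well open and the groceries and bin are in place. I'll press the last millimetre or two onto the stop.

```bash
python3 -m handwheel '[[0,0,0.002,0],[0,0,0.004,0],[0,0,0.006,0],[0,0,0.006,0],[0,0,0.006,0],[0,0,0.006,0]]'
```

```text
time: 7.38
position: [0.466, -0.1332, 0.0192]
tool_rot: [-0.119, 0.993, -0.0, 0.001]
ft_force: [-2.9, 0.9, 17.5]
grip_width: 0.0004
grip_force: 9.0
```

```bash
python3 -m handwheel '[[0,0,0,0],[0,0,0,0],[0,0,0,0],[0,0,0,0],[0,0,0,0],[0,0,0,0]]'
python3 - <<'E'
from h import *
c=vision.camera("scene");cv2.imwrite("pics/s3.png",cv2.resize(c["frame"][60:270,130:350,::-1],None,fx=2.8,fy=2.8))
E
```

```text
time: 7.88
position: [0.466, -0.1332, 0.0191]
tool_rot: [-0.119, 0.993, -0.0, 0.001]
ft_force: [-2.2, 0.1, 17.9]
grip_width: 0.0006
grip_force: 9.0
```

View pics/s3.png

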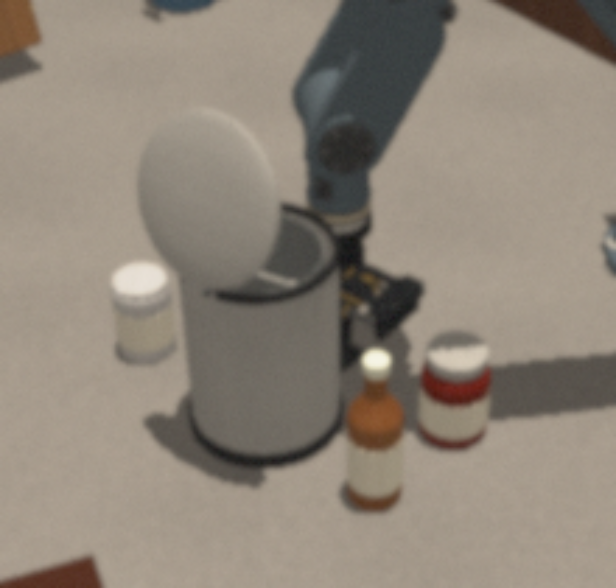

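The lid is unchanged at fully open (crop 208,200), so the pedal is at its stop. The bin and groceries haven't moved.

```bash
python3 -c "
from rig import job
print(job.hand_in())"
```

```text
the job is handed in; nothing more can be done
None
```

I pressed the pedal slowly down to its stop and the arm is still holding it there at about 18 N: the lid looks fully open, nothing else in view has moved, and the job is handed in (no verdict was returned).

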